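# Draw a vial to the reader on a spring-return carriage and hold it there

### The job

Stand the red-capped vial upright in the cup of the white carriage, fully down, and let go of it. Then pull the carriage out by its red tab until the cup's black line is level with the yellow pointer of the black reader, and finish while still holding it there by the tab, because the spring would draw it back. Leave the clear vial, the timer and the red-capped white bottle where they stand.

Things in the scene. Friction and masses are not known exactly. Their poses are not given: they have to be found in the camera images.
- vial_center (a point): the vial to load: clear glass with orange-pink contents and a bright red cap, 21 mm across, 54 mm tall, about 20 to 40 g, standing free on the worktop. This point is on its axis half-way up (27 mm above its foot); z is its axis. The cup takes in its lowest 17 mm, so take it by the upper part, with the fingertips more than 20 mm above its foot.
- vial_red: the same vial; origin at the centre of its underside
- stand: the grey bed plate of the carriage, fixed to the worktop, 250 x 130 x 12 mm, reaching in its own frame from x -135 to +115 mm and y -45 to +85 mm. Origin on the worktop; its x axis is the direction of travel: the carriage is pulled out towards the stand's -x (roughly towards the robot), its spring pulls it to +x. It may stand turned by up to 15 degrees.
- carriage (a joint): how far the white carriage is pulled out, m: 0 = home (rear stop, where it rests), 0.085 = front end stop, past any mark. The spring pulls it home with about 3 N at 0, growing by 0.6 N per 10 mm to about 8 N at the end stop.
- cup_floor (a point): centre of the cup's floor, moving with the carriage, 20 mm above the worktop. The carriage is a white block 50 x 50 mm, its top (the cup's rim) 37 mm above the worktop; the cup is a round hole of 26 mm diameter, 17 mm deep, rim chamfered 2 mm. A black line on the block's +y side marks the cup's centre. Axes as the stand's.
- tab_center (a point): point to grip on the red pull tab, moving with the carriage: an upright plate 10 mm thick (along the stand's x), 34 mm wide (along the stand's y), from 16 to 80 mm above the worktop; this point is at its centre across, 58 mm above the worktop. It is 95 mm from the cup's centre, on its -x side, and joined to the block by a thin rod (8 mm, axis 22 mm above the worktop). Axes as the stand's.
- mark (a point): tip of the yellow pointer of the reader, which is a black block 26 x 32 mm fixed on the +y ledge of the stand, top 62 mm above the worktop; it stands somewhere 40 to 70 mm from the home place of the cup towards the stand's -x. The carriage is at the mark when the cup's centre and this point have the same x in the stand's frame. The pointer is 32 mm to the +y side of the cup's line of travel, 36 mm above the worktop.
- vial_clear: bystander: narrow clear glass vial, 17 mm across, 62 mm tall, origin under its centre
- timer: bystander: white bench timer, 52 x 68 x 16 mm, origin under its centre
- bottle: bystander: white plastic bottle with a red screw cap, 50 mm across, 90 mm tall, origin under its centre
Mind the look-alikes: they are no part of the job. Leave any green look-alike of the vial_red alone.

How it is judged:
By the outcome, as a careful person would: the job done as asked, in the order asked, and still so for the second after the job is handed in, while the arm keeps its last pose, push and grip.
It also fails if it takes over 45 s, if anything falls off the work surface, if the arm or the gripper's body presses on something with over 40 N, if the wrist force passes 120 N, or if a joint passes its speed limit or range.

### The arm

A 6-joint arm with a two-finger parallel gripper is mounted at the origin on a cart in front of the work surface, level with it; the furniture and walls round the work are solid. World frame = base frame: x ahead of the robot, y to its left, z up, the work surface at z = 0. Lengths are in m, angles in rad, forces in N, time in s.
With the tool pointing down it reaches from about 0.25 to 0.775 m from the base axis. Payload 4 kg.
Tool frame: the origin (TCP) lies midway between the tips of the shut fingers; the grasp point (between the pads) lies robot.tcp_to_grasp behind it (robot.tcp_to_grasp is the distance from the TCP to the grasp point, in m); y points along the fingers, x is the direction in which the jaws open and shut, and the axes are right-handed (so a half turn about y gives the same grasp; the last joint's range is limited). The gripper opens to 94 mm and grips with 3 to 60 N. Pads are 16 mm wide; open, the fingers measure 119 mm over their backs; the gripper's body (75 mm by 177 mm) begins 78 mm behind the grasp point.
Start: joints at [-1.242, 0.087, 1.371, -0, 1.684, -0.103], TCP at [0.23, -0.5, 0.206] pointing down, gripper open.
Joint ranges: [-3.1, 3.1], [-0.76, 2.03], [0.27, 2.55], [-1.08, 4.22], [0.17, 2.65], [-2.57, 2.57]. Speed limits (rad/s): [2.79, 2.79, 3.14, 3.14, 3.14, 3.14].

### API

Orientations are given as [roll, pitch, yaw] about the fixed x, y, z axes, in that order (R = Rz(yaw) Ry(pitch) Rx(roll)).
In Python, from bench import robot gives the robot as it stands.
- The arm moves only by the tool arm_command, never from a script. Its argument "series" is text: rows parted by semicolons, each of 7 numbers parted by spaces: the turn, a rotation vector about the tool's x, y, z in rad, then the shift along the tool's x, y, z in m, then the finger opening in m, from 0 to 0.094. A call has 1 to 12 rows; each row shifts and turns the pose as measured when the row begins, along the tool's axes as they then stand; what a row does not reach is not made up. A row lasts 1/10 s, in which the tool goes at most 50 mm and 8.59 degrees, less where a joint would pass 70% of its speed; a pose out of reach is approached as far as the arm can. A call with a gripper value outside its range is refused whole. The fingers move at their own pace and stop on an object; the grip force is fixed at half the most. Time passes only in rows, so rows that do not move let the fingers close. It gives the time, the measured TCP pose, the force and the opening at its end, in the units of the state.
- robot.get_obs(): the state, without advancing time (a new reading comes with each control period).
- robot.snapshot(name): name is "scene" or "top" or "wrist"; returns the picture (420x560x3 uint8, blue, green, red); there is no depth.
- robot.camera_params(name): a dict with "fx", "fy", "cx", "cy" (pixels), "distortion" ([k1, k2, p1, p2, k3] as OpenCV has them; the pictures are not rectified), "extrinsics" (4x4, takes a point from camera to world coordinates). Camera axes: x right, y up, looking along -z (the intrinsics and any distortion apply to the point x, -y, -z); pixel columns grow to the right and rows downward; lengths in m; the calibration is good to about 2 mm. A picture is of the moment at which its call begins: read the wrist's pose just before it. camera_params takes no time and is no camera call; for the wrist camera it gives the pose at the moment of the call.
- robot.close_job(): hands the job in, once; it reports no verdict.
Trained networks look in the newest picture that a camera, given by its name, has taken for a name from the list of things; names that differ only in an ending like _2 or _b are one class to them, and where a whole thing is asked for, a point or a joint stands for the part that bears it (a point fixed in the world has none). Each returns a list of dicts, best first, with "score" (0 to 1); they miss things now and then, are a little off and sometimes report something else, mostly with a low value. They report only what shows in the picture. A call takes as long as a camera call. They do not tell look-alikes from the thing itself.
- robot.spot_in(camera, target): "centre" ([x, y, z] in m, in the coordinates of the camera as it stood for that picture, good to about 4 mm: the middle of the surface that is visible of it).
The state is a dict: "time": time; "joint_positions": joint angles; "qvel": joint speeds; "joint_torque": joint torques, N m; "tool_pos": TCP position; "ee_rot": TCP orientation; "wrist_force": force on the tool from outside, world axes, zero at the start; "wrist_torque": the same for the moment, N m; "width": finger opening in m.
Only numpy, scipy, OpenCV 4.12 (cv2) and the standard library are available. Lean on these libraries where they do the work, as an engineer would, in place of code of your own. Each camera call takes 0.05 s, during which the arm holds its last target.

## Working session

There is one attempt and no reset: what is moved stays moved. The work goes in short steps, Python scripts to look and compute and a tool call to move; the robot and the scene stay as the last step left them, time stands still between calls to the robot, and variables do not carry over. Pictures are saved under pics/ and viewed, and the job is handed in when it is done.

Besides the shell and the picture viewer there is one more tool, called after "Request:" in YAML: its name, and indented under it one key for each argument. arm_command: Moves the arm, as the interface text tells. Its arguments: {"type":"object","properties":{"series":{"type":"string"}},"required":["series"]}

```bash
mkdir -p pics; ls; cat > h.py <<'E'
import numpy as np, cv2
from scipy.spatial.transform import Rotation as R
from bench import robot
def cam(n):
    p=robot.camera_params(n); K=np.array([[p['fx'],0,p['cx']],[0,p['fy'],p['cy']],[0,0,1]]);return K,np.array(p['distortion'],float),np.array(p['extrinsics'])
def ray(n,u,v,c=None):
    K,d,T=c or cam(n); q=cv2.undistortPoints(np.array([[[u,v]]],float),K,d)[0,0]
    return T[:3,3],T[:3,:3]@np.array([q[0],-q[1],-1])
def onz(n,u,v,z,c=None):
    o,r=ray(n,u,v,c); return o+r*(z-o[2])/r[2]
def proj(n,P,c=None):
    K,d,T=c or cam(n); q=(np.atleast_2d(P)-T[:3,3])@T[:3,:3]; q=q*[1,-1,-1]
    return cv2.projectPoints(q,np.zeros(3),np.zeros(3),K,d)[0][:,0]
def w(n,c,T): return T[:3,:3]@np.array(c)+T[:3,3]
E
python3 - <<'E'
from h import *
for n in("scene","top","wrist"):
    T=cam(n)[2]; im=robot.snapshot(n); cv2.imwrite(f'pics/{n}0.png',im)
    print(n,T[:3,3].round(3),cam(n)[0][0,0])
    if n!="wrist":
        for t in("vial_center","cup_floor","tab_center","mark","stand","vial_clear","timer","bottle"):
            print(t,[(w(n,k["centre"],T).round(3).tolist(),round(k["score"],2)) for k in robot.spot_in(n,t)[:3]])
print(robot.tcp_to_grasp,robot.get_obs())
E
```

```text
pics
scene [-0.083  0.703  0.507] 392.9646109827981
vial_center [([0.458, 0.237, 0.034], 0.77), ([0.428, 0.181, 0.03], 0.62)]
cup_floor [([0.599, 0.008, 0.036], 0.7)]
tab_center [([0.597, 0.005, 0.038], 0.68), ([0.455, 0.238, 0.037], 0.58)]
mark [([0.627, 0.073, 0.044], 0.78)]
stand [([0.587, 0.03, 0.013], 0.96)]
vial_clear [([0.492, 0.354, 0.032], 0.81)]
timer [([0.364, 0.127, 0.017], 0.98), ([0.588, 0.032, 0.011], 0.27)]
bottle [([0.374, -0.277, 0.051], 0.76)]
top [0.401 0.039 1.176] 400.5395984716226
vial_center [([0.441, 0.174, 0.053], 0.5), ([0.462, 0.226, 0.052], 0.47)]
cup_floor [([0.669, 0.002, 0.042], 0.95)]
tab_center [([0.673, 0.0, 0.035], 0.87)]
mark [([0.633, 0.066, 0.059], 0.43)]
stand [([0.615, 0.024, 0.01], 0.62)]
vial_clear []
timer [([0.365, 0.114, 0.015], 0.77)]
bottle [([0.378, -0.282, 0.072], 0.63)]
wrist [ 0.296 -0.469  0.386] 332.33048701161215
0.0188 {'time': 0.95, 'joint_positions': array([-1.24207837e+00,  8.71849637e-02,  1.37070383e+00, -2.22850392e-05,
        1.68361025e+00, -1.03055925e-01]), 'qvel': array([-0.00221913,  0.00107167,  0.00045111, -0.00072187, -0.00018122,
        0.00123707]), 'joint_torque': array([ 5.48861426e-04, -3.40044594e+01, -3.02604282e+01,  7.17789726e-02,
        2.35928240e-02, -3.86370274e-06]), 'tool_pos': array([ 0.23017996, -0.49952993,  0.20551216]), 'ee_rot': array([-1.57082798e+00, -9.08370539e-05, -1.13902495e+00]), 'wrist_force': array([-1.63543077, -0.27464319, -0.66919658]), 'wrist_torque': array([-0.04037963, -0.02230901,  0.01518128]), 'width': 0.09392020496528676}
```

View pics/scene0.png

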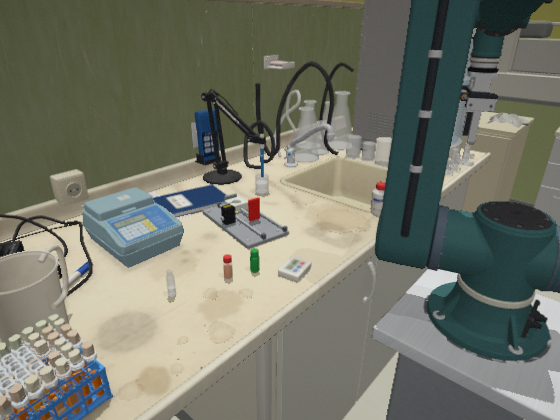

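View pics/top0.png

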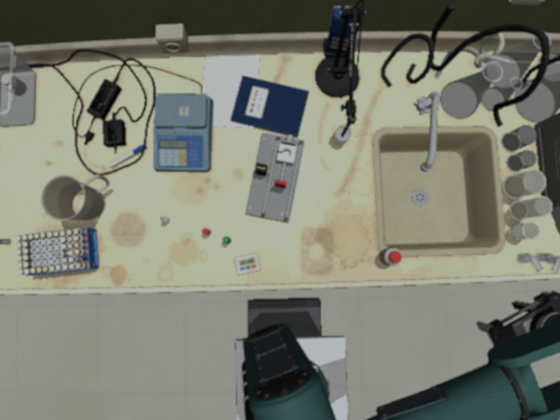

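```bash
python3 - <<'E'
from h import *
im=cv2.imread('pics/scene0.png');print(proj('scene',[[.458,.237,.034],[.428,.181,.03],[.63,.07,.044],[.6,0,.036]]))
im2=cv2.imread('pics/top0.png');print(proj('top',[[.458,.237,.034],[.428,.181,.03],[.63,.07,.044],[.6,0,.036]]))
E
```

```text
[[227.16961413 266.0224511 ]
 [255.34984971 262.03130125]
 [229.54921332 212.93468253]
 [255.71713621 210.44327088]]
[[203.89842018 233.6684855 ]
 [223.80491573 243.68750535]
 [260.67023841 171.95925365]
 [285.29249955 182.05265978]]
```

```bash
python3 - <<'E'
from h import *
a=cv2.imread('pics/scene0.png');b=cv2.imread('pics/top0.png')
A=cv2.resize(a[185:285,180:310],(780,600),interpolation=cv2.INTER_CUBIC)
B=cv2.resize(b[130:250,190:310],(600,600),interpolation=cv2.INTER_CUBIC)
cv2.imwrite('pics/cs.png',A);cv2.imwrite('pics/ct.png',B)
E
```

```text
(no output)
```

View pics/cs.png

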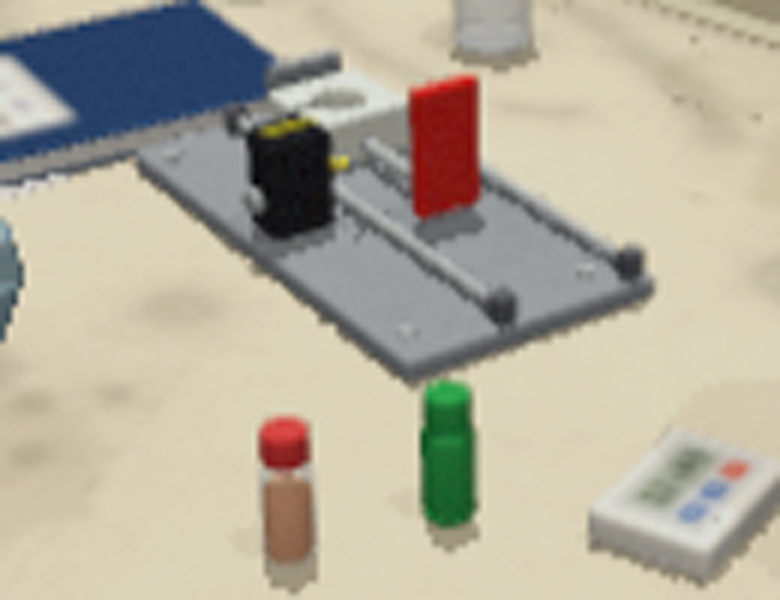

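View pics/ct.png

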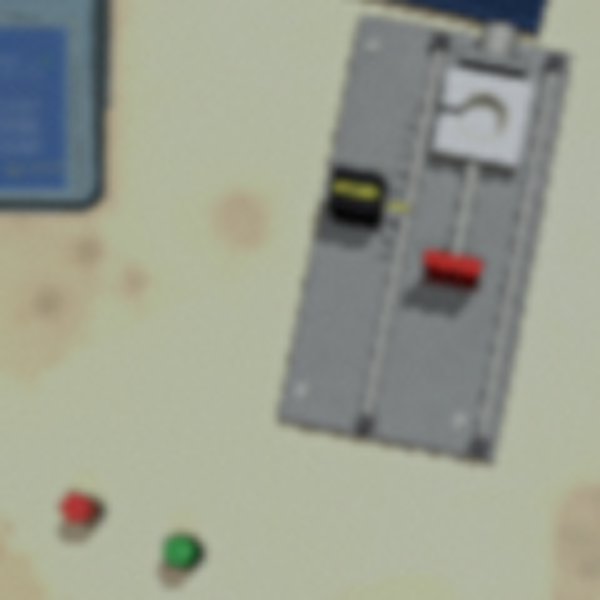

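```bash
python3 - <<'E'
from h import *
px=[(262,133),(304,141),(288.6,222.6),(245.6,214.4)]
L=np.array([(.115,.085),(.115,-.045),(-.135,-.045),(-.135,.085)])
P=np.array([onz('top',u,v,.012)[:2] for u,v in px])
print(P.round(3))
Lc=L-L.mean(0);Pc=P-P.mean(0)
th=np.arctan2((Lc[:,0]*Pc[:,1]-Lc[:,1]*Pc[:,0]).sum(),(Lc*Pc).sum());Rm=np.array([[np.cos(th),-np.sin(th)],[np.sin(th),np.cos(th)]])
t=P.mean(0)-Rm@L.mean(0);print(np.degrees(th),t,(P-(L@Rm.T+t)).round(4))
f=lambda v:(Rm.T@(v[:2]-t)).round(4)
# cup rim centre approx, tab top, pointer tip
for n,u,v,z in [('top',190+482/5,130+117/5,.037),('top',190+453/5,130+258/5,.08),('top',190+406/5,130+206/5,.036),('scene',180+348/6,185+163/6,.036),('scene',180+336/6,185+100/6,.037),('scene',180+445/6,185+85/6,.08)]:
    p=onz(n,u,v,z);print(n,p.round(4),f(p))
for n,u,v,z in [('top',190+79/5,130+508/5,.054),('scene',180+286/6,185+428/6,.054),('scene',180+290/6,185+553/6,.0)]:
    print('vial',n,onz(n,u,v,z).round(4))
E
```

```text
[[ 0.755  0.064]
 [ 0.727 -0.061]
 [ 0.484 -0.007]
 [ 0.512  0.118]]
-12.5644574590133 [0.62484487 0.00699053] [[-0.0008 -0.001 ]
 [-0.0006  0.0013]
 [ 0.0011  0.0009]
 [ 0.0004 -0.0013]]
top [ 0.6841 -0.0059  0.037 ] [0.0606 0.0003]
top [0.594  0.0145 0.08  ] [-0.0318  0.0006]
top [0.633  0.0397 0.036 ] [0.0008 0.0337]
scene [0.6286 0.0403 0.036 ] [-0.0036  0.0333]
scene [ 0.6816 -0.0028  0.037 ] [0.0575 0.0028]
scene [0.5873 0.0183 0.08  ] [-0.0391  0.0028]
vial top [0.4627 0.2281 0.054 ]
vial scene [0.4617 0.2309 0.054 ]
vial scene [0.4626 0.2315 0.    ]
```

```bash
cat > plan.py <<'E'
from h import *
def plan(goal,yaw,wid,n=None,step=.048):
    o=robot.get_obs(); p=np.array(o['tool_pos']);y0=o['ee_rot'][2]
    g=np.array(goal);n=n or int(max(np.ceil(np.linalg.norm(g-p)/step),np.ceil(abs(yaw-y0)/.14)))
    print('now',p.round(4),np.round(o['ee_rot'],3),'n',n)
    y=y0;rows=[]
    for i in range(n):
        Rm=R.from_euler('xyz',[-np.pi/2,0,y]).as_matrix()
        s=Rm.T@((g-p)/n); dy=(yaw-y0)/n
        rows.append(f"0 {-dy:.3f} 0 {s[0]:.4f} {s[1]:.4f} {s[2]:.4f} {wid}"); y+=dy
    print('; '.join(rows))
E
python3 - <<'E'
from plan import *
plan([.4625,.23,.16],-.219,.05)
print(cam('wrist')[2].round(3))
E
```

```text
now [ 0.2302 -0.4995  0.2055] [-1.571 -0.    -1.139] n 16
0 -0.058 0 -0.0353 0.0028 0.0323 0.05; 0 -0.058 0 -0.0334 0.0028 0.0342 0.05; 0 -0.058 0 -0.0314 0.0028 0.0361 0.05; 0 -0.058 0 -0.0293 0.0028 0.0379 0.05; 0 -0.058 0 -0.0270 0.0028 0.0395 0.05; 0 -0.058 0 -0.0247 0.0028 0.0410 0.05; 0 -0.058 0 -0.0223 0.0028 0.0423 0.05; 0 -0.058 0 -0.0199 0.0028 0.0435 0.05; 0 -0.058 0 -0.0173 0.0028 0.0446 0.05; 0 -0.058 0 -0.0147 0.0028 0.0455 0.05; 0 -0.058 0 -0.0121 0.0028 0.0463 0.05; 0 -0.058 0 -0.0094 0.0028 0.0469 0.05; 0 -0.058 0 -0.0067 0.0028 0.0474 0.05; 0 -0.058 0 -0.0040 0.0028 0.0477 0.05; 0 -0.058 0 -0.0012 0.0028 0.0478 0.05; 0 -0.058 0 0.0015 0.0028 0.0478 0.05
[[ 0.419  0.879  0.228  0.296]
 [-0.908  0.406  0.103 -0.469]
 [-0.001 -0.25   0.968  0.386]
 [ 0.     0.     0.     1.   ]]
```

Request:
arm_command:
  series: "0 -0.058 0 -0.035 0.001 0.032 0.05; 0 -0.058 0 -0.033 0.001 0.034 0.05; 0 -0.058 0 -0.031 0.001 0.036 0.05; 0 -0.058 0 -0.029 0.001 0.038 0.05; 0 -0.058 0 -0.027 0.001 0.039 0.05; 0 -0.058 0 -0.025 0.001 0.041 0.05; 0 -0.058 0 -0.022 0.001 0.042 0.05; 0 -0.058 0 -0.020 0.003 0.043 0.05; 0 -0.058 0 -0.017 0.003 0.044 0.05; 0 -0.058 0 -0.015 0.003 0.045 0.05; 0 -0.058 0 -0.012 0.003 0.046 0.05; 0 -0.058 0 -0.009 0.003 0.047 0.05"

```text
time: 2.15
tool_pos: [0.4014, 0.0602, 0.1836]
ee_rot: [-1.568, -0.011, -0.429]
wrist_force: [-0.1, 0.6, 1.1]
width: 0.0497
```

```bash
python3 - <<'E'
from plan import *
plan([.4625,.23,.16],-.219,.05)
E
```

```text
now [0.4014 0.0602 0.1836] [-1.568 -0.011 -0.429] n 4
0 -0.052 0 -0.0038 0.0059 0.0450 0.05; 0 -0.052 0 -0.0014 0.0059 0.0451 0.05; 0 -0.052 0 0.0010 0.0059 0.0451 0.05; 0 -0.052 0 0.0033 0.0059 0.0450 0.05
```

Request:
arm_command:
  series: "0 -0.052 0 -0.004 0.006 0.045 0.05; 0 -0.052 0 -0.001 0.006 0.045 0.05; 0 -0.052 0 0.001 0.006 0.045 0.05; 0 -0.052 0 0.003 0.006 0.045 0.05; 0 0 0 0 0 0 0.05"

```text
time: 2.65
tool_pos: [0.4632, 0.2433, 0.1592]
ee_rot: [-1.569, -0.014, -0.202]
wrist_force: [-0.3, -1.6, -0.1]
width: 0.0499
```

```bash
cat > plan.py <<'E'
from h import *
def plan(goal,yaw,wid,n=None,step=.045):
    o=robot.get_obs(); p=np.array(o['tool_pos']);R0=R.from_euler('xyz',o['ee_rot']);Rg=R.from_euler('xyz',[-np.pi/2,0,yaw])
    rv=(R0.inv()*Rg).as_rotvec()
    g=np.array(goal);n=n or int(max(np.ceil(np.linalg.norm(g-p)/step),np.ceil(np.linalg.norm(rv)/.14),1))
    print('t',o['time'],'now',p.round(4),np.round(o['ee_rot'],3),'n',n)
    for i in range(n):
        s=(R0*R.from_rotvec(rv*i/n)).inv().apply((g-p)/n); d=rv/n
        print(' '.join(f'{v:.4f}' for v in d),' '.join(f'{v:.4f}' for v in s),wid,end='; ')
    print()
E
python3 - <<'E'
from plan import *
plan([.4625,.23,.16],-.219,.05)
c=cam('wrist');im=robot.snapshot('wrist');cv2.imwrite('pics/w1.png',im)
np.savez('w1.npz',K=c[0],d=c[1],T=c[2])
print(proj('wrist',[[.4625,.23,.054],[.4625,.23,0]],c))
E
```

```text
t 2.65 now [0.4632 0.2433 0.1592] [-1.569 -0.014 -0.202] n 1
-0.0019 0.0168 0.0143 0.0020 -0.0008 -0.0132 0.05; 
[[286.19696404 219.99103117]
 [285.29902557 205.26784236]]
```

View pics/w1.png

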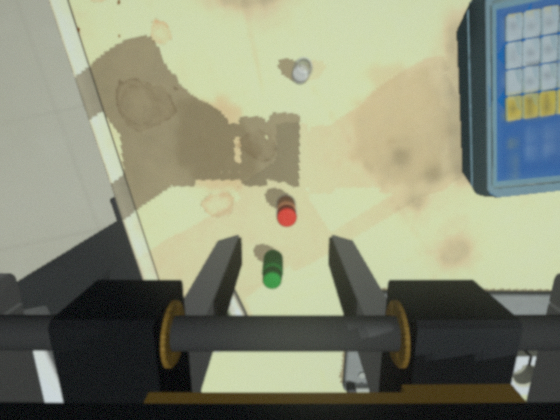

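```bash
python3 - <<'E'
from plan import *
im=cv2.imread('pics/w1.png');cv2.imwrite('pics/w1c.png',cv2.resize(im[170:300,220:350],(600,600),interpolation=cv2.INTER_CUBIC))
h=cv2.cvtColor(im,cv2.COLOR_BGR2HSV);m=((h[...,0]<8)|(h[...,0]>172))&(h[...,1]>170)&(h[...,2]>150);m[:180]=0
ys,xs=np.nonzero(m);print(len(xs),xs.mean(),ys.mean(),xs.min(),xs.max(),ys.min(),ys.max())
z=np.load('w1.npz');c=(z['K'],z['d'],z['T'])
print(onz('w',287,217.5,.054,c),onz('w',xs.mean(),ys.mean(),.052,c))
E
```

```text
101 285.54455445544556 216.5049504950495 279 293 209 223
[0.46366636 0.23212953 0.054     ] [0.46249276 0.23273117 0.052     ]
```

View pics/w1c.png

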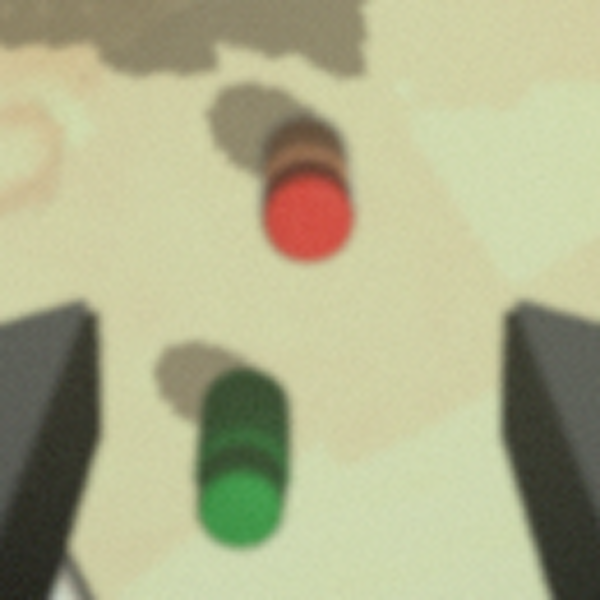

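Request:
arm_command:
  series: "-0.002 0.017 0.014 0.002 0.02 -0.012 0.05; 0 0 0 0 0.03 0 0.05; 0 0 0 0 0.03 0 0.05; 0 0 0 0 0.02 0 0.05; 0 0 0 0 0 0 0.05"

```text
time: 3.2
tool_pos: [0.4639, 0.2238, 0.0609]
ee_rot: [-1.572, -0.007, -0.228]
wrist_force: [-0.1, 0.4, -0.2]
width: 0.0501
```

```bash
python3 - <<'E'
from plan import *
plan([.463,.2315,.027],-.219,.05)
E
```

```text
t 3.2 now [0.4639 0.2238 0.0609] [-1.572 -0.007 -0.228] n 1
0.0011 -0.0087 0.0069 -0.0029 0.0339 0.0073 0.05;
```

Request:
arm_command:
  series: "0.001 -0.009 0.007 -0.003 0 0.0075 0.05; 0 0 0 0 0 0 0.05; 0 0 0 0 0.012 0 0.05; 0 0 0 0 0.012 0 0.05; 0 0 0 0 0 0 0.05"

```text
time: 3.7
tool_pos: [0.4658, 0.2316, 0.0411]
ee_rot: [-1.566, -0.008, -0.221]
wrist_force: [0.1, 0.3, 0.0]
width: 0.0502
```

```bash
python3 - <<'E'
from plan import *
plan([.463,.2315,.027],-.219,.05)
E
```

```text
t 3.7 now [0.4658 0.2316 0.0411] [-1.566 -0.008 -0.221] n 1
-0.0048 -0.0020 0.0077 -0.0028 0.0140 -0.0008 0.05;
```

Request:
arm_command:
  series: "-0.005 -0.002 0.008 -0.003 0.007 -0.001 0.05; 0 0 0 0 0.006 0 0.05; 0 0 0 0 0 0 0.05"

```text
time: 4.0
tool_pos: [0.4623, 0.2314, 0.0267]
ee_rot: [-1.572, 0.001, -0.219]
wrist_force: [0.0, -0.3, -0.4]
width: 0.0501
```

```bash
python3 - <<'E'
from plan import *
plan([.463,.2315,.027],-.219,.05)
c=cam('wrist');im=robot.snapshot('wrist');cv2.imwrite('pics/w2.png',im)
E
```

```text
t 4.0 now [0.4623 0.2314 0.0267] [-1.572e+00  1.000e-03 -2.190e-01] n 1
0.0010 0.0004 -0.0014 0.0006 -0.0003 0.0003 0.05;
```

View pics/w2.png

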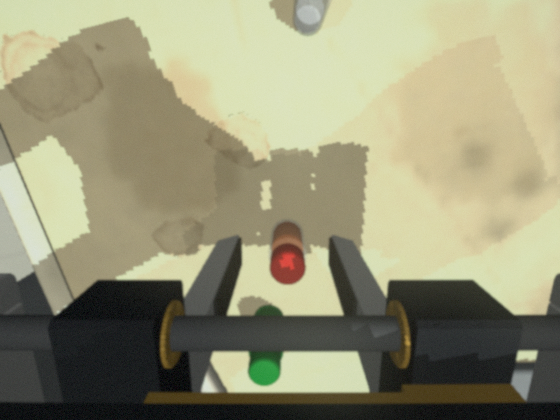

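The vial's cap, at (288,262), is centred between the fingertips, and the green one is outside them. Closing now.

Request:
arm_command:
  series: "0 0 0 0 0 0 0.01; 0 0 0 0 0 0 0.01; 0 0 0 0 0 0 0.01; 0 0 0 0 0 0 0.01; 0 0 0 0 0 0 0.01; 0 0 0 0 0 0 0.01"

```text
time: 4.65
tool_pos: [0.4633, 0.2317, 0.028]
ee_rot: [-1.57, -0.001, -0.219]
wrist_force: [0.1, 0.9, -0.6]
width: 0.0204
```

```bash
python3 - <<'E'
from plan import *
plan([.463,.2315,.16],-.219,.01)
E
```

```text
t 4.65 now [0.4633 0.2317 0.028 ] [-1.57e+00 -1.00e-03 -2.19e-01] n 3
-0.0001 0.0002 0.0002 -0.0001 -0.0440 -0.0001 0.01; -0.0001 0.0002 0.0002 -0.0001 -0.0440 -0.0001 0.01; -0.0001 0.0002 0.0002 -0.0001 -0.0440 -0.0001 0.01;
```

Request:
arm_command:
  series: "0 0 0 0 -0.03 0 0.01; 0 0 0 0 -0.04 0 0.01; 0 0 0 0 -0.04 0 0.01; 0 0 0 0 -0.025 0 0.01; 0 0 0 0 0 0 0.01"

```text
time: 5.15
tool_pos: [0.4615, 0.231, 0.1652]
ee_rot: [-1.574, 0.005, -0.219]
wrist_force: [0.6, 0.3, -0.9]
width: 0.0202
```

```bash
python3 - <<'E'
from plan import *
plan([.60,-.03,.17],-.219,.01,step=.04)
E
```

```text
t 5.15 now [0.4615 0.231  0.1652] [-1.574  0.005 -0.219] n 8
0.0004 0.0001 -0.0006 0.0240 -0.0006 -0.0281 0.01; 0.0004 0.0001 -0.0006 0.0240 -0.0006 -0.0281 0.01; 0.0004 0.0001 -0.0006 0.0240 -0.0006 -0.0281 0.01; 0.0004 0.0001 -0.0006 0.0240 -0.0006 -0.0281 0.01; 0.0004 0.0001 -0.0006 0.0240 -0.0006 -0.0281 0.01; 0.0004 0.0001 -0.0006 0.0240 -0.0006 -0.0281 0.01; 0.0004 0.0001 -0.0006 0.0240 -0.0006 -0.0281 0.01; 0.0004 0.0001 -0.0006 0.0240 -0.0006 -0.0281 0.01;
```

Request:
arm_command:
  series: "0 0 0 0.024 -0.001 -0.028 0.01; 0 0 0 0.024 -0.001 -0.028 0.01; 0 0 0 0.024 -0.001 -0.028 0.01; 0 0 0 0.024 -0.001 -0.028 0.01; 0 0 0 0.024 -0.001 -0.028 0.01; 0 0 0 0.024 -0.001 -0.028 0.01; 0 0 0 0.024 -0.001 -0.028 0.01; 0 0 0 0.020 -0.001 -0.023 0.01; 0 0 0 0 0 0 0.01; 0 0 0 0 0 0 0.01"

```text
time: 6.15
tool_pos: [0.5962, -0.0317, 0.1526]
ee_rot: [-1.576, 0.028, -0.215]
wrist_force: [0.1, 0.6, -0.3]
width: 0.0204
```

```bash
python3 - <<'E'
from plan import *
plan([.60,-.03,.17],-.219,.01,step=.04)
c=cam('wrist');im=robot.snapshot('wrist');cv2.imwrite('pics/w3.png',im)
np.savez('w3.npz',K=c[0],d=c[1],T=c[2])
E
```

```text
t 6.15 now [ 0.5962 -0.0317  0.1526] [-1.576  0.028 -0.215] n 1
0.0052 0.0042 -0.0281 0.0029 -0.0175 0.0024 0.01;
```

View pics/w3.png

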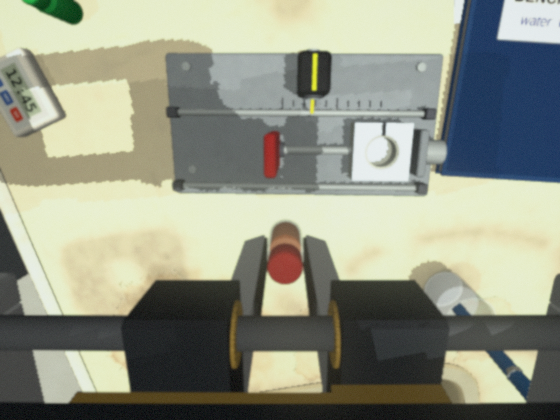

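```bash
python3 - <<'E'
from plan import *
im=cv2.imread('pics/w3.png')
cv2.imwrite('pics/w3c.png',cv2.resize(im[40:200,250:450],(800,640)[:2],interpolation=cv2.INTER_CUBIC)[:600])
cv2.imwrite('pics/w3d.png',cv2.resize(im[40:200,155:305],(562,600),interpolation=cv2.INTER_CUBIC))
E
```

```text
(no output)
```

View pics/w3c.png

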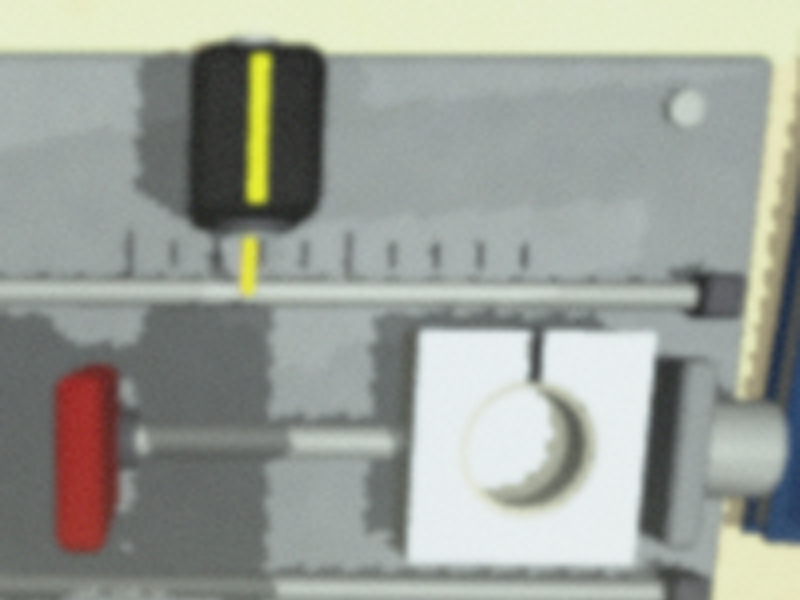

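View pics/w3d.png

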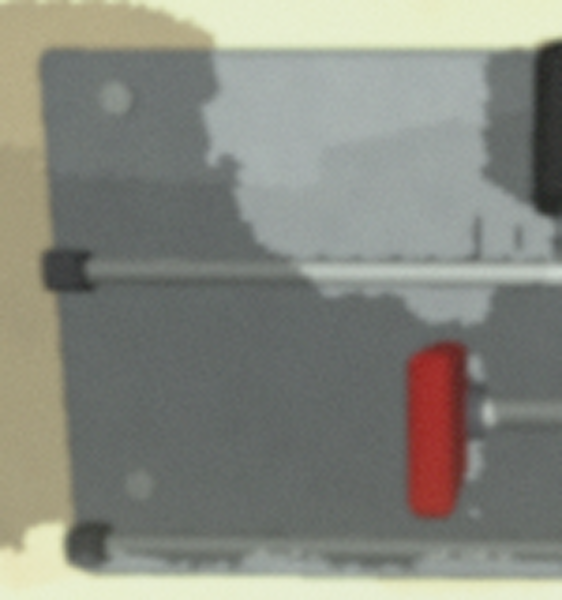

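```bash
python3 - <<'E'
from plan import *
z=np.load('w3.npz');c=(z['K'],z['d'],z['T']);print(z['T'][:3,3])
C=lambda x,y:(250+x/4,40+y/4)
def fit(L,P):
    Lc=L-L.mean(0);Pc=P-P.mean(0)
    th=np.arctan2((Lc[:,0]*Pc[:,1]-Lc[:,1]*Pc[:,0]).sum(),(Lc*Pc).sum());Rm=np.array([[np.cos(th),-np.sin(th)],[np.sin(th),np.cos(th)]]);t=P.mean(0)-Rm@L.mean(0)
    print('fit',np.degrees(th),t.round(4),(P-(L@Rm.T+t)).round(4).tolist());return Rm,t
L=np.array([(-.135,.085),(-.135,-.045),(.115,.085),(.115,-.045)])
P=np.array([onz('',u,v,.012,c)[:2] for u,v in [(165.7,52.8),(175,193),(443,54),(428,194)]])
Rm,t=fit(L,P)
B=np.array([onz('',*C(x,y),.037,c)[:2] for x,y in[(418,328),(658,332),(638,566),(406,562)]])
fit(np.array([(-.025,.025),(.025,.025),(.025,-.025),(-.025,-.025)]),B)
f=lambda v:(Rm.T@(v[:2]-t)).round(4)
for n,p in dict(blockc=B.mean(0),ptr=onz('',*C(247.5,295),.036,c),line=onz('',*C(537,330),.037,c),rim=onz('',*C(530,447),.037,c),tabtop=onz('',*C(79,461),.08,c),tl=onz('',*C(57,461),.08,c),tr=onz('',*C(101,461),.08,c)).items(): print(n,p.round(4),f(p))
E
```

```text
[0.61625217 0.03916879 0.33214868]
fit -12.51933006341551 [0.6264 0.0093] [[0.0016, -0.0009], [0.0001, 0.0002], [-0.0016, -0.0013], [-0.0001, 0.0019]]
fit -12.535368501357162 [ 0.6854 -0.0047] [[-0.0006, 0.0008], [0.0004, 0.0001], [0.0009, -0.0008], [-0.0006, -0.0001]]
blockc [ 0.6854 -0.0047] [ 0.0606 -0.0008]
ptr [0.6315 0.0404 0.036 ] [-0.0018  0.0315]
line [0.6905 0.0202 0.037 ] [0.0602 0.0245]
rim [ 0.6855 -0.0041  0.037 ] [ 0.0606 -0.0003]
tabtop [0.5924 0.0173 0.08  ] [-0.035   0.0004]
tl [0.5883 0.0182 0.08  ] [-0.0392  0.0004]
tr [0.5964 0.0164 0.08  ] [-0.0308  0.0005]
```

```bash
python3 - <<'E'
from plan import *
plan([.6853,-.0045,.12],-.2187,.01,n=4)
E
```

```text
t 6.2 now [ 0.5959 -0.0316  0.1523] [-1.577  0.029 -0.214] n 4
0.0014 0.0011 -0.0071 0.0206 0.0074 0.0114 0.01; 0.0014 0.0011 -0.0071 0.0206 0.0076 0.0114 0.01; 0.0014 0.0011 -0.0071 0.0205 0.0078 0.0114 0.01; 0.0014 0.0011 -0.0071 0.0204 0.0079 0.0115 0.01;
```

Request:
arm_command:
  series: "0.002 0.001 -0.007 0.02 0.007 0.011 0.01; 0.002 0.001 -0.007 0.02 0.007 0.011 0.01; 0.001 0.001 -0.007 0.02 0.007 0.011 0.01; 0.001 0.001 -0.007 0.02 0.007 0.011 0.01; 0 0 0 0 0 0 0.01; 0 0 0 0 0 0 0.01"

```text
time: 6.8
tool_pos: [0.6807, 0.0036, 0.1187]
ee_rot: [-1.57, 0.006, -0.21]
wrist_force: [-0.5, 0.4, -0.9]
width: 0.0202
```

```bash
python3 - <<'E'
from plan import *
plan([.6853,-.0045,.09],-.2187,.01,n=2)
E
```

```text
t 6.8 now [0.6807 0.0036 0.1187] [-1.57   0.006 -0.21 ] n 2
-0.0005 0.0046 -0.0031 0.0032 0.0143 -0.0035 0.01; -0.0005 0.0046 -0.0031 0.0031 0.0143 -0.0035 0.01;
```

Request:
arm_command:
  series: "0 0.005 -0.003 0.003 0.014 -0.0035 0.01; 0 0.005 -0.003 0.003 0.014 -0.0035 0.01; 0 0 0 0 0 0 0.01; 0 0 0 0 0 0 0.01"

```text
time: 7.2
tool_pos: [0.6825, -0.0046, 0.0887]
ee_rot: [-1.57, 0.001, -0.22]
wrist_force: [0.9, 1.0, -0.0]
width: 0.021
```

```bash
python3 - <<'E'
from plan import *
plan([.6853,-.0045,.072],-.2187,.01,n=1)
E
```

```text
t 7.2 now [ 0.6825 -0.0046  0.0887] [-1.57e+00  1.00e-03 -2.20e-01] n 1
-0.0005 -0.0010 -0.0010 0.0027 0.0167 0.0007 0.01;
```

Request:
arm_command:
  series: "0 0 0 0.003 0.008 0.0005 0.01; 0 0 0 0 0.006 0 0.01; 0 0 0 0 0 0 0.01; 0 0 0 0 0 0 0.01"

```text
time: 7.6
tool_pos: [0.6858, -0.0056, 0.0742]
ee_rot: [-1.57, 0.0, -0.221]
wrist_force: [-0.0, 0.2, -0.2]
width: 0.0203
```

```bash
python3 - <<'E'
from plan import *
plan([.6853,-.0045,.048],-.2187,.01,n=3)
for n in('wrist','scene'): 
    im=robot.snapshot(n); cv2.imwrite(f'pics/{n}4.png',cv2.resize(im[185:245,200:290],(800,533),interpolation=cv2.INTER_CUBIC) if n=='scene' else im)
E
```

```text
t 7.6 now [ 0.6858 -0.0056  0.0742] [-1.57   0.    -0.221] n 3
-0.0002 -0.0007 -0.0000 -0.0002 0.0087 0.0003 0.01; -0.0002 -0.0007 -0.0000 -0.0002 0.0087 0.0003 0.01; -0.0002 -0.0007 -0.0000 -0.0002 0.0087 0.0003 0.01;
```

View pics/wrist4.png

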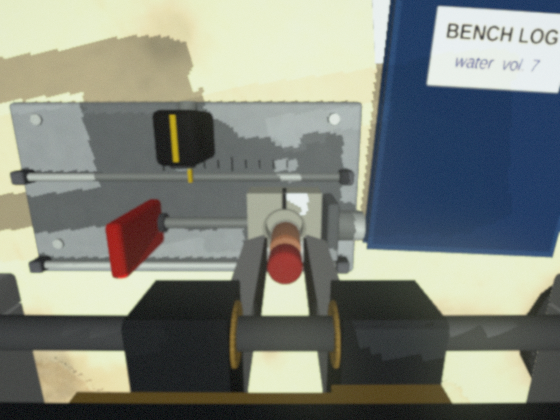

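View pics/scene4.png

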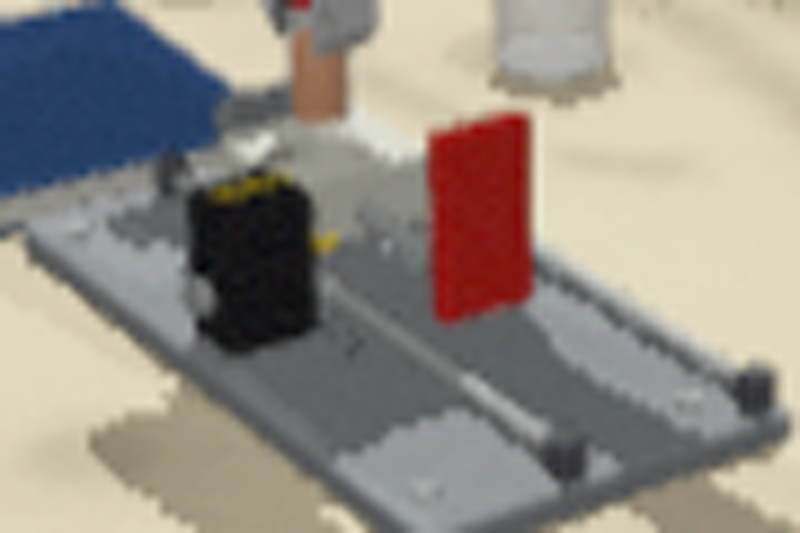

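The vial at (286,240) is lined up with the cup line at (285,198) and sits just over the cup, so I'll lower it.

Request:
arm_command:
  series: "0 0 0 -0.0005 0.006 0.001 0.01; 0 0 0 0 0.007 0 0.01; 0 0 0 0 0.006 0 0.01; 0 0 0 0 0 0 0.01"

```text
time: 8.1
tool_pos: [0.6858, -0.0041, 0.0543]
ee_rot: [-1.57, -0.001, -0.22]
wrist_force: [-0.8, 0.2, -0.6]
width: 0.0204
```

```bash
python3 - <<'E'
from plan import *
plan([.6853,-.0045,.048],-.2187,.01,n=1)
E
```

```text
t 8.1 now [ 0.6858 -0.0041  0.0543] [-1.57e+00 -1.00e-03 -2.20e-01] n 1
-0.0009 -0.0017 0.0010 -0.0004 0.0063 -0.0005 0.01;
```

Request:
arm_command:
  series: "0 0 0 0 0.004 0 0.01; 0 0 0 0 0.003 0 0.01; 0 0 0 0 0.002 0 0.01; 0 0 0 0 0 0 0.01"

```text
time: 8.5
tool_pos: [0.6864, -0.0041, 0.0484]
ee_rot: [-1.57, -0.003, -0.22]
wrist_force: [0.1, -0.2, -0.5]
width: 0.0204
```

Request:
arm_command:
  series: "0 0 0 0 0.002 0 0.01; 0 0 0 0 0.001 0 0.01; 0 0 0 0 0 0 0.01"

```text
time: 8.8
tool_pos: [0.687, -0.0042, 0.0478]
ee_rot: [-1.569, -0.006, -0.22]
wrist_force: [-0.9, -0.7, 0.2]
width: 0.0199
```

Request:
arm_command:
  series: "0 0 0 0 0.001 0 0.01; 0 0 0 0 0 0 0.045; 0 0 0 0 0 0 0.045; 0 0 0 0 0 0 0.045; 0 0 0 0 0 0 0.045"

```text
time: 9.3
tool_pos: [0.687, -0.0042, 0.0454]
ee_rot: [-1.569, -0.005, -0.22]
wrist_force: [0.0, 1.0, 1.0]
width: 0.0443
```

```bash
python3 - <<'E'
from plan import *
plan([.6853,-.0045,.13],-.2187,.045,n=3)
for n in('wrist','scene'): 
    im=robot.snapshot(n); cv2.imwrite(f'pics/{n}5.png',cv2.resize(im[185:245,200:290],(800,533),interpolation=cv2.INTER_CUBIC) if n=='scene' else im)
E
```

```text
t 9.3 now [ 0.687  -0.0042  0.0454] [-1.569 -0.005 -0.22 ] n 3
-0.0005 -0.0006 0.0017 -0.0004 -0.0282 -0.0002 0.045; -0.0005 -0.0006 0.0017 -0.0004 -0.0282 -0.0002 0.045; -0.0005 -0.0006 0.0017 -0.0005 -0.0282 -0.0002 0.045;
```

View pics/wrist5.png

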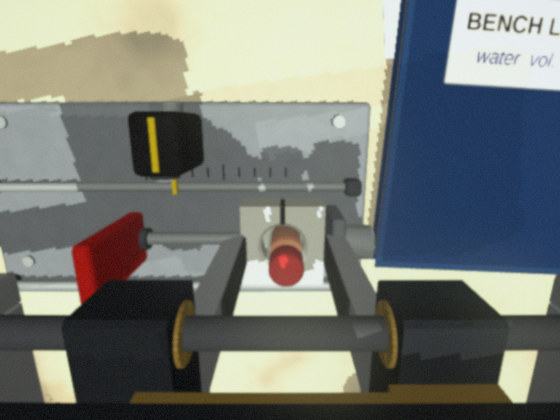

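View pics/scene5.png

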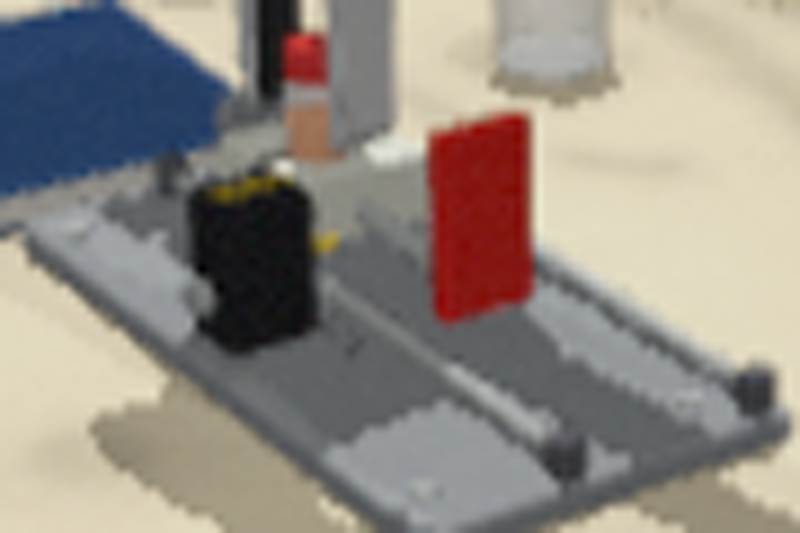

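Request:
arm_command:
  series: "0 0 0 0 -0.02 0 0.045; 0 0 0 0.0 -0.03 0 0.045; 0 0 0.003 0 -0.03 0 0.045; 0 0 0.003 -0.01 -0.005 0 0.045; 0 0 0 -0.03 0 0 0.045; 0 0 0 -0.03 0 0 0.045; 0 0 0 -0.025 0 0 0.045; 0 0 0 0 0 0 0.045"

```text
time: 10.2
tool_pos: [0.5864, 0.0176, 0.1257]
ee_rot: [-1.571, 0.012, -0.221]
wrist_force: [0.1, -0.0, 0.1]
width: 0.0449
```

```bash
python3 - <<'E'
from plan import *
plan([.5928,.0163,.1],-.2187,.045,n=2)
c=cam('wrist');im=robot.snapshot('wrist');cv2.imwrite('pics/w6.png',im)
im=robot.snapshot('scene'); cv2.imwrite(f'pics/scene6.png',cv2.resize(im[185:245,200:290],(800,533),interpolation=cv2.INTER_CUBIC))
np.savez('w6.npz',K=c[0],d=c[1],T=c[2])
t=np.array([.6855,-.0043]);ez=np.array([0,0,1])
P=[[.6855,-.0043,z] for z in(.037,.054,.074)]
print(proj('w',P,c),proj('scene',P))
E
```

```text
t 10.2 now [0.5864 0.0176 0.1257] [-1.571  0.012 -0.221] n 2
-0.0001 -0.0011 -0.0059 0.0034 0.0128 0.0001 0.045; -0.0001 -0.0011 -0.0059 0.0034 0.0128 0.0001 0.045; 
[[408.53140796 210.45336484]
 [416.04800124 216.10144516]
 [426.19565033 223.7292259 ]] [[235.45496338 201.13465842]
 [235.23312192 195.76439608]
 [234.96878173 189.35712571]]
```

View pics/w6.png

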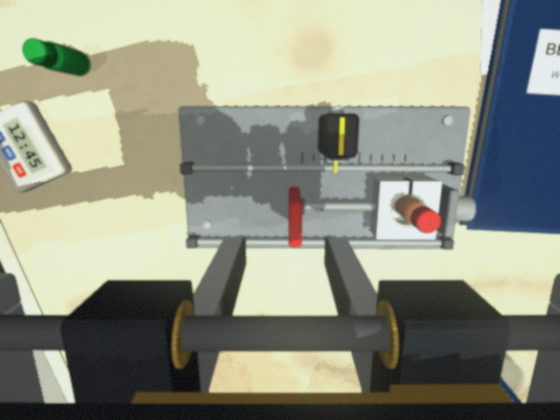

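View pics/scene6.png

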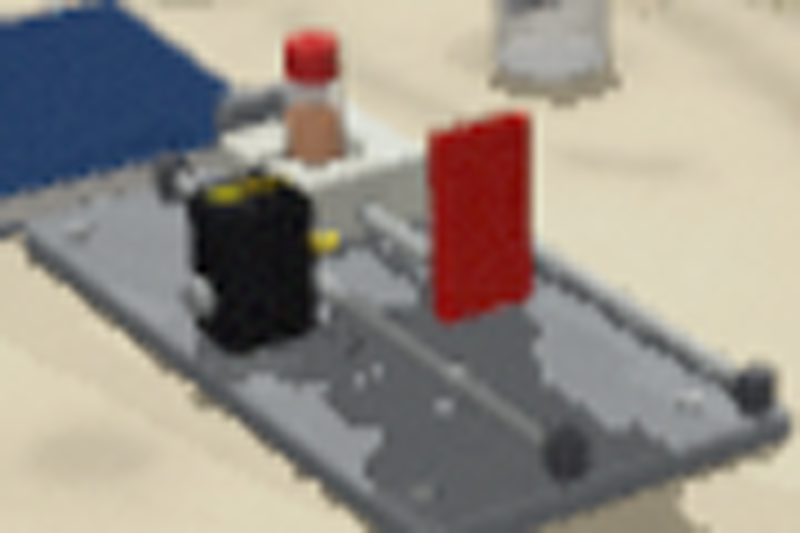

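The vial stands upright in the cup, with its cap top at (427,219) against (426,224) predicted for fully seated. Now to the tab.

Request:
arm_command:
  series: "0 -0.001 -0.006 0.0035 0.013 0 0.045; 0 -0.001 -0.006 0.0035 0.013 0 0.045; 0 0 0 0 0 0 0.045; 0 0 0 0 0 0 0.045"

```text
time: 10.7
tool_pos: [0.5992, 0.0142, 0.098]
ee_rot: [-1.571, -0.005, -0.221]
wrist_force: [0.4, 0.5, -0.1]
width: 0.0449
```

```bash
python3 - <<'E'
from plan import *
plan([.5928,.0163,.039],-.2187,.045,n=3)
E
```

```text
t 10.7 now [0.5992 0.0142 0.098 ] [-1.571 -0.005 -0.221] n 3
-0.0000 -0.0006 0.0016 -0.0023 0.0196 0.0002 0.045; -0.0000 -0.0006 0.0016 -0.0023 0.0196 0.0002 0.045; -0.0000 -0.0006 0.0016 -0.0023 0.0197 0.0002 0.045;
```

Request:
arm_command:
  series: "0 0 0.002 -0.005 0 0.001 0.045; 0 0 0 0 0 0 0.045; 0 0 0 0 0.02 0 0.045; 0 0 0 0 0.018 0 0.045; 0 0 0 0 0 0 0.045"

```text
time: 11.2
tool_pos: [0.5973, 0.0161, 0.0624]
ee_rot: [-1.57, -0.009, -0.221]
wrist_force: [-1.2, 0.5, -0.5]
width: 0.0447
```

```bash
python3 - <<'E'
from plan import *
plan([.5928,.0163,.039],-.2187,.045,n=1)
E
```

```text
t 11.2 now [0.5973 0.0161 0.0624] [-1.57  -0.009 -0.221] n 1
-0.0011 -0.0021 0.0089 -0.0047 0.0234 -0.0008 0.045;
```

Request:
arm_command:
  series: "0 -0.002 0.009 -0.005 0.008 -0.001 0.045; 0 0 0 0 0.009 0 0.045; 0 0 0 0 0.006 0 0.045; 0 0 0 0 0 0 0.045"

```text
time: 11.6
tool_pos: [0.5935, 0.0162, 0.0407]
ee_rot: [-1.569, -0.004, -0.219]
wrist_force: [-0.4, -0.8, -0.1]
width: 0.0451
```

```bash
python3 - <<'E'
from plan import *
plan([.5928,.0163,.039],-.2187,.045,n=1)
E
```

```text
t 11.6 now [0.5935 0.0162 0.0407] [-1.569 -0.004 -0.219] n 1
-0.0017 0.0001 0.0036 -0.0007 0.0017 -0.0000 0.045;
```

Request:
arm_command:
  series: "-0.002 0 0.004 -0.0005 0.001 0 0.045; 0 0 0 0 0 0 0; 0 0 0 0 0 0 0; 0 0 0 0 0 0 0; 0 0 0 0 0 0 0; 0 0 0 0 0 0 0; 0 0 0 0 0 0 0"

```text
time: 12.3
tool_pos: [0.5928, 0.0166, 0.0411]
ee_rot: [-1.571, 0.001, -0.219]
wrist_force: [0.3, -0.1, -1.2]
width: 0.01
```

```bash
python3 - <<'E'
from plan import *
plan([.5928,.0163,.039],-.2187,0,n=1)
E
```

```text
t 12.3 now [0.5928 0.0166 0.0411] [-1.571e+00  1.000e-03 -2.190e-01] n 1
0.0001 -0.0001 -0.0012 0.0001 0.0021 -0.0003 0;
```

Request:
arm_command:
  series: "0 0 0 -0.005 0 0 0; 0 0 0 -0.008 0 0 0; 0 0 0 -0.01 0 0 0; 0 0 0 -0.01 0 0 0; 0 0 0 -0.01 0 0 0; 0 0 0 -0.008 0 0 0; 0 0 0 0 0 0 0; 0 0 0 0 0 0 0"

```text
time: 13.1
tool_pos: [0.5453, 0.0273, 0.0411]
ee_rot: [-1.569, -0.014, -0.219]
wrist_force: [6.2, 0.2, -3.5]
width: 0.0102
```

```bash
python3 - <<'E'
from plan import *
u=np.array([.976,-.217,0]);g=np.array([.5928,.0166,.041])-.0615*u
plan(g,-.2187,0,n=1)
E
```

```text
t 13.1 now [0.5453 0.0273 0.0411] [-1.569 -0.014 -0.219] n 1
-0.0016 -0.0005 0.0140 -0.0128 -0.0001 -0.0001 0;
```

Request:
arm_command:
  series: "0 0 0.006 -0.006 0 0 0; 0 0 0.005 -0.005 0 0 0; 0 0 0 0 0 0 0; 0 0 0 0 0 0 0; 0 0 0 0 0 0 0"

```text
time: 13.6
tool_pos: [0.5375, 0.029, 0.0411]
ee_rot: [-1.568, -0.013, -0.219]
wrist_force: [5.3, -0.8, -2.9]
width: 0.01
```

```bash
cat > look.py <<'E'
from plan import *
import sys
k=sys.argv[1]
u=np.array([.976,-.217,0]);g=np.array([.5928,.0166,.041])-.0615*u
plan(g,-.2187,0,n=1)
c=cam('wrist');im=robot.snapshot('wrist');cv2.imwrite(f'pics/w{k}.png',im)
np.savez(f'w{k}.npz',K=c[0],d=c[1],T=c[2])
im=robot.snapshot('scene'); cv2.imwrite(f'pics/s{k}.png',im);cv2.imwrite(f'pics/s{k}c.png',cv2.resize(im[185:245,200:290],(800,533),interpolation=cv2.INTER_CUBIC))
im=robot.snapshot('top'); cv2.imwrite(f'pics/t{k}.png',im);cv2.imwrite(f'pics/t{k}c.png',cv2.resize(im[130:230,240:310],(420,600),interpolation=cv2.INTER_CUBIC))
E
python3 look.py 7
```

```text
t 13.6 now [0.5375 0.029  0.0411] [-1.568 -0.013 -0.219] n 1
-0.0024 -0.0005 0.0127 -0.0048 0.0000 -0.0001 0;
```

View pics/w7.png

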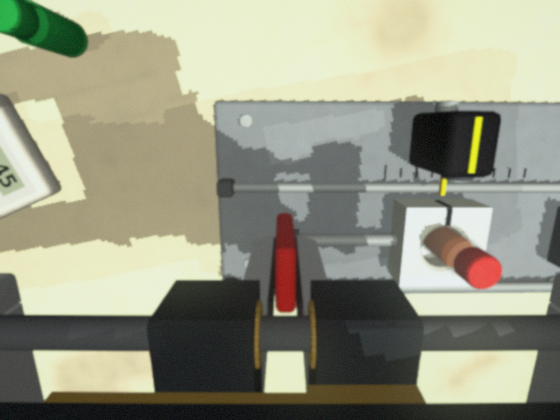

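View pics/t7c.png

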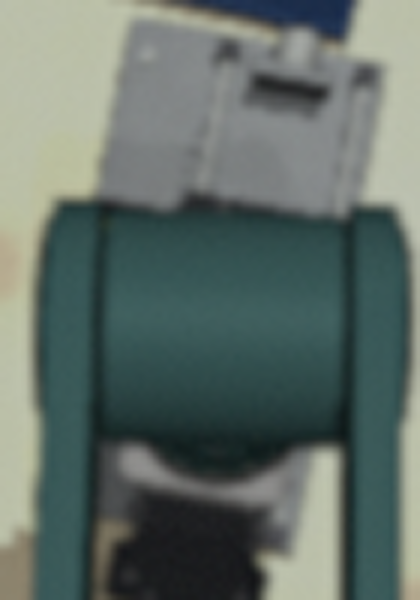

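View pics/s7c.png

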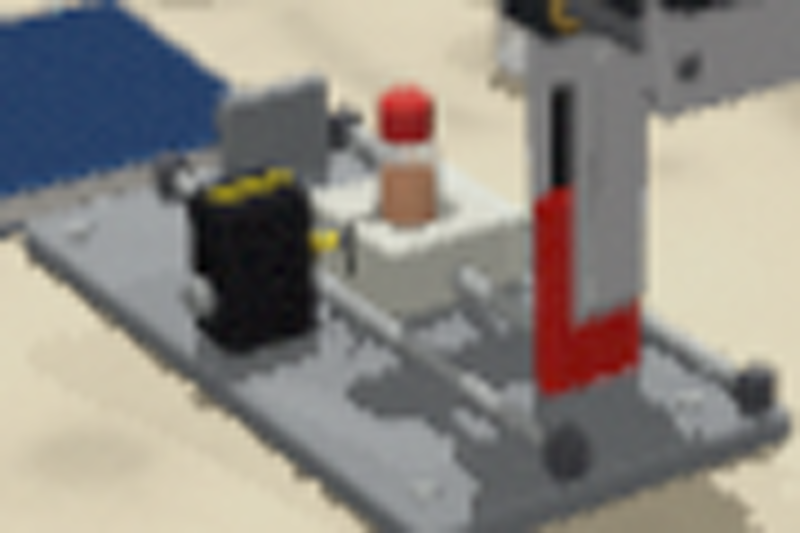

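Wrist view: pointer tip at about (443,193), block line at about (448,205). Measuring it from an enlarged crop.

```bash
python3 - <<'E'
import cv2
im=cv2.imread('pics/w7.png');cv2.imwrite('pics/w7c.png',cv2.resize(im[165:300,380:510],(770,800),interpolation=cv2.INTER_CUBIC)[:600])
E
```

```text
(no output)
```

View pics/w7c.png

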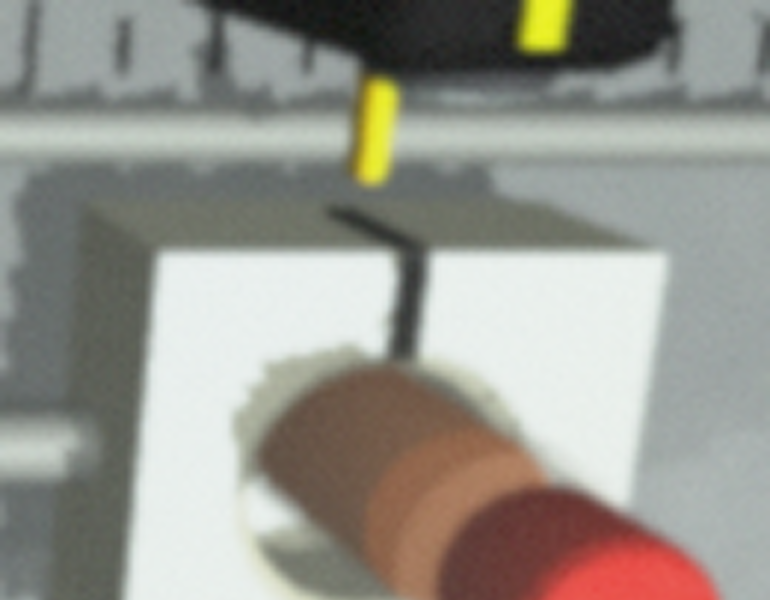

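```bash
python3 - <<'E'
from plan import *
z=np.load('w7.npz');c=(z['K'],z['d'],z['T'])
C=lambda x,y:(380+x/5.923,165+y/5.926)
th=-.2187;u=np.array([np.cos(th),np.sin(th),0]);v=np.array([-np.sin(th),np.cos(th),0]);o=np.array([.6855,-.0043,0])
f=lambda p:np.round([(p-o)@u*1000,(p-o)@v*1000],1)
print('ptr',f(onz('',*C(370,183),.036,c)),f(onz('',*C(373,182),.038,c)),'ptr root',f(onz('',*C(381,80),.038,c)))
print('line outer',f(onz('',*C(414,248),.037,c)),'inner',f(onz('',*C(402,358),.037,c)),'corners',f(onz('',*C(157,250),.037,c)),f(onz('',*C(668,255),.037,c)))
E
```

```text
ptr [-61.5  31.4] [-62.3  31.9] ptr root [-62.7  41.8]
line outer [-56.9  25.1] inner [-56.8  13.9] corners [-82.2  25. ] [-31.7  24.3]
```

Request:
arm_command:
  series: "0 0 0.006 -0.004 0 0 0; 0 0 0.004 -0.0015 0 0 0; 0 0 0 0 0 0 0; 0 0 0 0 0 0 0; 0 0 0 0 0 0 0"

```text
time: 14.25
tool_pos: [0.5358, 0.0294, 0.0411]
ee_rot: [-1.568, -0.013, -0.219]
wrist_force: [5.4, -1.4, -2.3]
width: 0.01
```

```bash
python3 look.py 8; python3 - <<'E'
import cv2
im=cv2.imread('pics/w8.png');cv2.imwrite('pics/w8c.png',cv2.resize(im[165:265,390:520],(780,600),interpolation=cv2.INTER_CUBIC))
E
```

```text
t 14.25 now [0.5358 0.0294 0.0411] [-1.568 -0.013 -0.219] n 1
-0.0031 -0.0004 0.0127 -0.0031 0.0000 -0.0002 0;
```

View pics/w8c.png

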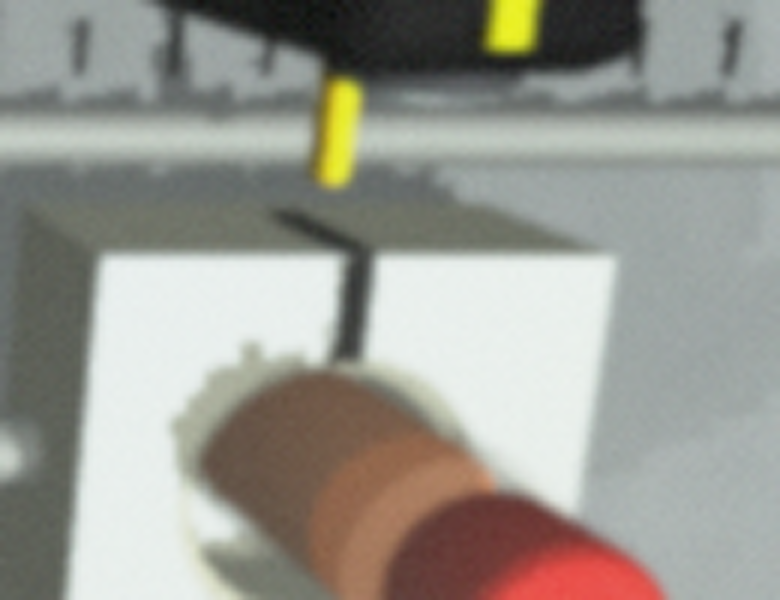

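View pics/s8c.png

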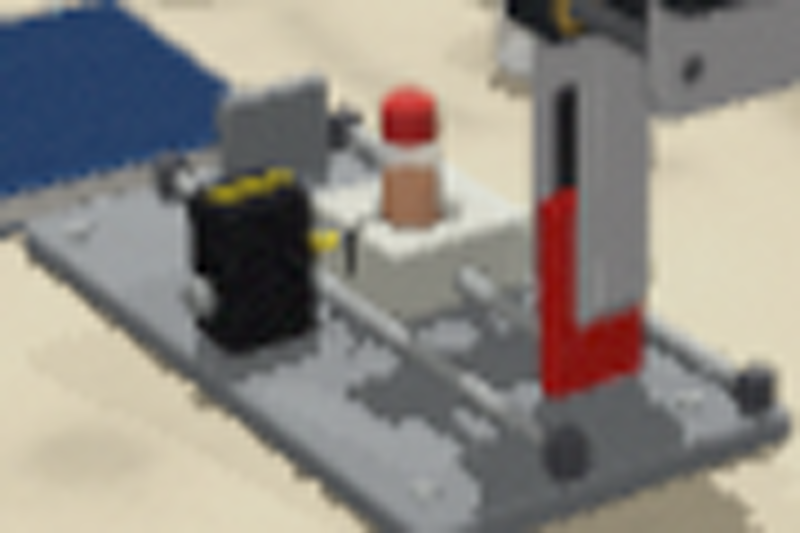

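Request:
arm_command:
  series: "0 0 0.006 -0.003 0 0 0"

```text
time: 14.5
tool_pos: [0.5339, 0.0299, 0.0411]
ee_rot: [-1.568, -0.009, -0.219]
wrist_force: [7.7, -0.8, -3.8]
width: 0.0099
```

Request:
arm_command:
  series: "0 0 0.006 -0.002 0 0 0"

```text
time: 14.6
tool_pos: [0.5329, 0.0301, 0.0411]
ee_rot: [-1.567, -0.006, -0.219]
wrist_force: [6.1, -1.8, -5.1]
width: 0.0099
```

Request:
arm_command:
  series: "0 0 0.006 -0.001 0 0 0"

```text
time: 14.7
tool_pos: [0.5328, 0.0301, 0.0411]
ee_rot: [-1.567, -0.003, -0.219]
wrist_force: [5.7, -0.4, -3.2]
width: 0.01
```

Request:
arm_command:
  series: "0 0 0.006 -0.001 0 0 0"

```text
time: 14.8
tool_pos: [0.5332, 0.03, 0.0411]
ee_rot: [-1.567, -0.0, -0.219]
wrist_force: [6.3, 0.7, -4.5]
width: 0.0096
```

Request:
arm_command:
  series: "0 0 0 -0.0012 0 0 0; 0 0 0 -0.0012 0 0 0"

```text
time: 15.0
tool_pos: [0.5335, 0.03, 0.0411]
ee_rot: [-1.567, -0.007, -0.219]
wrist_force: [7.2, -1.2, -3.3]
width: 0.0101
```

```bash
python3 look.py 9; python3 - <<'E'
import cv2
from bench import robot
print(robot.get_obs()['tool_pos'])
im=cv2.imread('pics/w9.png');cv2.imwrite('pics/w9c.png',cv2.resize(im[165:265,390:520],(780,600),interpolation=cv2.INTER_CUBIC))
E
```

```text
t 15.0 now [0.5335 0.03   0.0411] [-1.567 -0.007 -0.219] n 1
-0.0034 -0.0002 0.0072 -0.0007 0.0001 -0.0002 0; 
[0.53325358 0.03000495 0.04106159]
```

View pics/w9c.png

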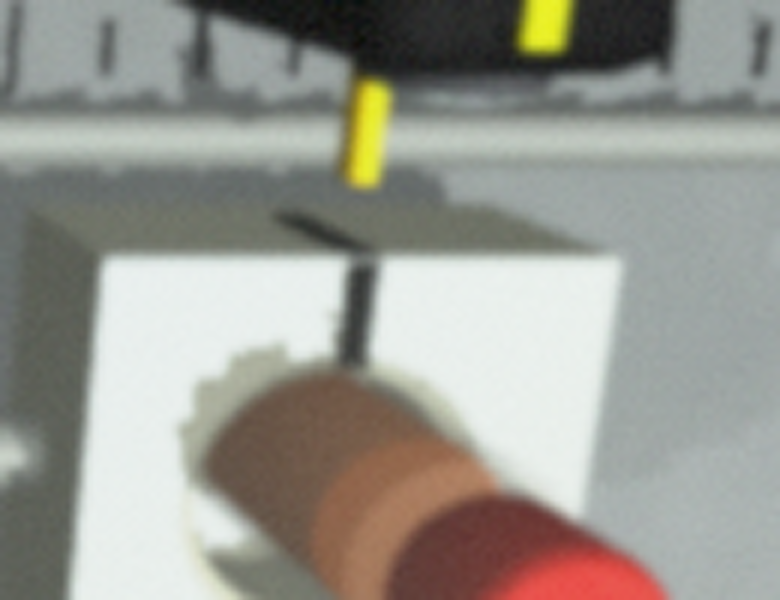

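View pics/s9c.png

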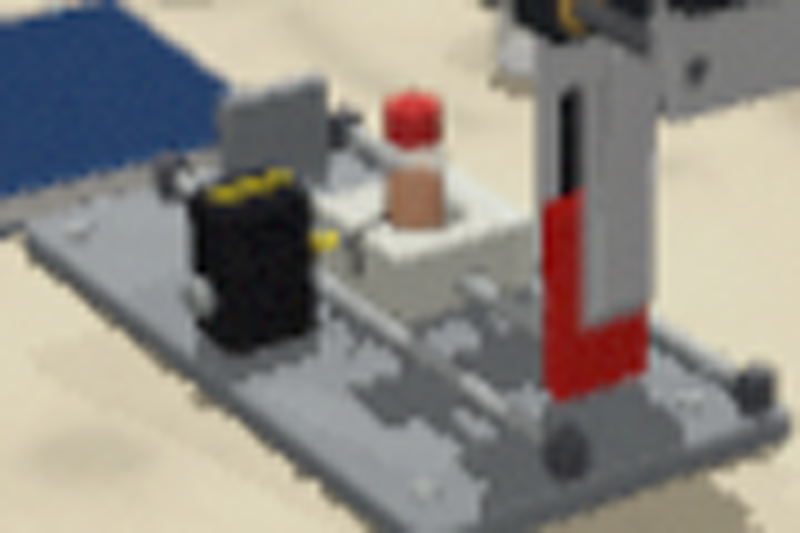

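```bash
cat > m.py <<'E'
from plan import *
import sys
def meas(k,ptr,lo,li,c1,c2,off=(390,165),s=6):
    z=np.load(f'w{k}.npz');c=(z['K'],z['d'],z['T'])
    C=lambda x,y:(off[0]+x/s,off[1]+y/s)
    th=-.2187;u=np.array([np.cos(th),np.sin(th),0]);v=np.array([-np.sin(th),np.cos(th),0]);o=np.array([.6855,-.0043,0])
    f=lambda p:np.round([(p-o)@u*1000,(p-o)@v*1000],1)
    print('ptr .036',f(onz('',*C(*ptr),.036,c)),'.038',f(onz('',*C(ptr[0]+2,ptr[1]),.038,c)))
    print('line',f(onz('',*C(*lo),.037,c)),f(onz('',*C(*li),.037,c)),'corner mean',(f(onz('',*C(*c1),.037,c))+f(onz('',*C(*c2),.037,c)))/2)
E
python3 - <<'E'
from m import *
meas(9,(363,184),(363,256),(352,360),(103,257),(622,260))
E
```

```text
ptr .036 [-61.3  31.6] .038 [-62.2  32.1]
line [-61.   24.8] [-60.8  14.3] corner mean [-60.9  24.5]
```

Request:
arm_command:
  series: "0 0 0.004 -0.0022 0 0 0; 0 0 0.004 -0.0017 0 0 0; 0 0 0.004 -0.0013 0 0 0; 0 0 0.004 -0.0013 0 0 0"

```text
time: 15.55
tool_pos: [0.5317, 0.0304, 0.0411]
ee_rot: [-1.567, -0.004, -0.219]
wrist_force: [7.2, 1.1, -4.8]
width: 0.0098
```

```bash
python3 look.py 10; python3 - <<'E'
import cv2
from bench import robot
print(robot.get_obs()['tool_pos'])
im=cv2.imread('pics/w10.png');cv2.imwrite('pics/w10c.png',cv2.resize(im[165:265,390:520],(780,600),interpolation=cv2.INTER_CUBIC))
E
```

```text
t 15.55 now [0.5317 0.0304 0.0411] [-1.567 -0.004 -0.219] n 1
-0.0038 -0.0001 0.0036 0.0012 0.0001 -0.0002 0; 
[0.53166128 0.03037751 0.04110188]
```

View pics/w10c.png

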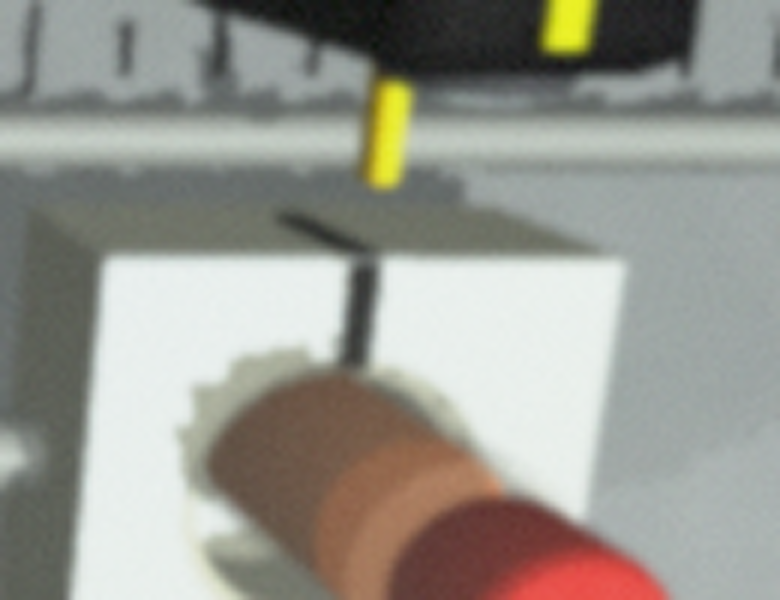

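```bash
python3 - <<'E'
from m import *
meas(9,(363,184),(363,256),(352,360),(103,257),(622,260))
meas(10,(384,185),(365,256),(354,360),(104,257),(627,260))
# predicted pixels: pointer tip and line vs. stand x of pointer
im=cv2.imread('pics/w3.png')
E
```

```text
ptr .036 [-61.3  31.6] .038 [-62.2  32.1]
line [-61.   24.8] [-60.8  14.3] corner mean [-60.9  24.5]
ptr .036 [-61.3  31.6] .038 [-62.2  32.1]
line [-62.8  24.9] [-62.6  14.4] corner mean [-62.6   24.65]
```

```bash
python3 - <<'E'
import cv2,numpy as np
im=cv2.imread('pics/w10.png').astype(int)
for r in range(188,197): print(r,[tuple(im[r,x]) and f"{im[r,x,0]}/{im[r,x,1]}/{im[r,x,2]}" for x in range(449,461)])
for r in (210,214,218): print(r,[int(im[r,x].mean()) for x in range(443,458)])
E
```

```text
188 ['159/174/169', '105/136/137', '55/124/137', '39/160/178', '39/208/218', '43/231/230', '60/237/232', '97/230/226', '145/219/214', '179/204/199', '190/202/193', '190/198/192']
189 ['154/168/163', '103/132/136', '49/121/135', '42/167/182', '39/213/220', '53/235/233', '66/238/233', '105/229/225', '148/213/207', '177/200/193', '188/198/189', '186/194/185']
190 ['139/155/149', '86/120/125', '50/127/139', '35/168/183', '47/218/223', '42/233/231', '63/235/230', '100/226/220', '143/202/197', '165/186/178', '175/185/176', '174/182/175']
191 ['118/137/136', '74/116/122', '40/127/144', '32/173/187', '41/218/224', '50/234/233', '62/236/231', '94/220/216', '129/189/184', '151/170/162', '155/163/155', '157/165/156']
192 ['96/119/119', '62/108/117', '38/130/145', '42/182/197', '44/222/226', '48/234/232', '59/231/228', '89/210/205', '119/170/166', '134/146/141', '136/140/136', '134/141/134']
193 ['83/106/108', '56/107/118', '43/136/151', '41/185/198', '45/222/226', '50/233/231', '60/226/223', '82/193/189', '104/148/145', '112/120/115', '112/114/108', '117/120/114']
194 ['82/103/103', '65/108/115', '48/137/152', '51/186/200', '50/219/223', '53/228/226', '66/219/215', '86/179/177', '100/133/132', '106/112/105', '106/107/102', '106/107/103']
195 ['96/106/103', '88/111/112', '72/131/140', '64/168/178', '61/193/200', '66/200/202', '77/187/186', '93/151/151', '101/119/116', '108/112/103', '105/105/101', '105/107/101']
196 ['104/108/104', '101/110/108', '92/114/116', '90/135/138', '83/146/149', '85/148/151', '94/142/139', '98/122/118', '106/111/107', '105/107/102', '103/105/100', '105/109/101']
210 [236, 235, 234, 228, 195, 134, 79, 64, 68, 101, 169, 221, 235, 236, 235]
214 [236, 236, 234, 221, 175, 110, 68, 61, 76, 130, 188, 224, 234, 237, 236]
218 [235, 235, 232, 209, 146, 86, 66, 69, 105, 169, 221, 233, 236, 236, 235]
```

```bash
python3 - <<'E'
from m import *
z=np.load('w10.npz');c=(z['K'],z['d'],z['T'])
th=-.2187;u=np.array([np.cos(th),np.sin(th),0]);v=np.array([-np.sin(th),np.cos(th),0]);o=np.array([.6855,-.0043,0])
f=lambda p:np.round([(p-o)@u*1000,(p-o)@v*1000],2)
g=lambda x,y,h:f(onz('',x,y,h,c))
for r,x0,x1,x2 in((189,450.3,452,457.2),(191,450.1,451.9,456.8),(194,449.9,451.6,456.2)):
  print('sil',g((x0+x2)/2,r,.036),'top .0375',g((x1+x2)/2,r,.0375),'top w',g(x1,r,.0375)-g(x2,r,.0375))
print('line',g(450.2,210,.037),g(449.85,214,.037),g(449.3,218,.037))
E
```

```text
sil [-61.94  35.61] top .0375 [-62.24  35.91] top w [-2.97  0.  ]
sil [-61.97  34.45] top .0375 [-62.24  34.76] top w [-2.8  0. ]
sil [-61.98  32.7 ] top .0375 [-62.28  33.02] top w [-2.64  0.  ]
line [-62.99  23.49] [-62.9   21.09] [-62.92  18.69]
```

Request:
arm_command:
  series: "0 0 0.003 -0.0006 0 0 0; 0 0 0.003 -0.001 0 0 0"

```text
time: 15.9
tool_pos: [0.5322, 0.0302, 0.0411]
ee_rot: [-1.567, -0.003, -0.219]
wrist_force: [6.5, 0.3, -3.9]
width: 0.0098
```

Request:
arm_command:
  series: "0 0 0.003 -0.0009 0 0 0; 0 0 0.003 -0.0011 0 0 0"

```text
time: 16.1
tool_pos: [0.5324, 0.0302, 0.0411]
ee_rot: [-1.567, -0.003, -0.219]
wrist_force: [5.6, -0.3, -3.3]
width: 0.0097
```

```bash
python3 look.py 11; python3 - <<'E'
from m import *
print(robot.get_obs()['tool_pos'])
im=cv2.imread('pics/w11.png');cv2.imwrite('pics/w11c.png',cv2.resize(im[165:265,390:520],(780,600),interpolation=cv2.INTER_CUBIC))
im=im.astype(int)
for r in (189,191,194): print(r,[f"{im[r,x,1]}/{im[r,x,2]}" for x in range(446,460)])
for r in (210,214,218): print(r,[int(im[r,x].mean()) for x in range(443,458)])
E
```

```text
t 16.1 now [0.5324 0.0302 0.0411] [-1.567 -0.003 -0.219] n 1
-0.0035 0.0001 0.0033 0.0005 0.0001 -0.0002 0; 
[0.53241987 0.03020028 0.0411088 ]
189 ['194/187', '189/182', '159/158', '124/130', '130/146', '175/190', '219/225', '236/233', '235/231', '226/224', '212/206', '200/192', '197/187', '196/185']
191 ['160/153', '149/145', '131/130', '114/122', '137/150', '188/202', '225/229', '235/231', '229/225', '209/208', '179/176', '166/159', '165/157', '163/157']
194 ['108/100', '108/106', '104/107', '114/123', '149/164', '196/208', '225/225', '229/226', '212/210', '170/171', '126/123', '107/102', '106/100', '104/100']
210 [235, 234, 231, 221, 194, 133, 84, 64, 64, 100, 164, 218, 234, 236, 237]
214 [236, 234, 225, 195, 153, 101, 65, 59, 81, 126, 189, 226, 234, 235, 237]
218 [237, 235, 231, 210, 143, 80, 61, 67, 101, 167, 221, 234, 236, 236, 236]
```

View pics/w11c.png

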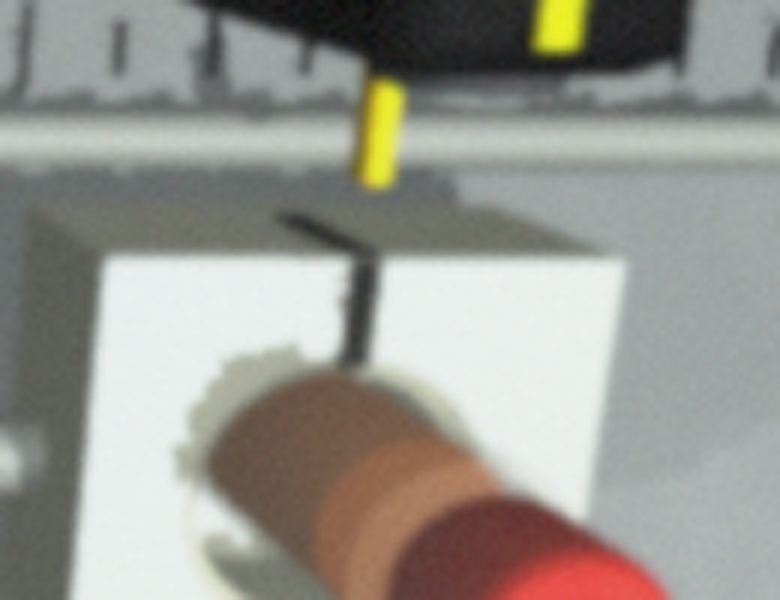

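```bash
python3 - <<'E'
from m import *
z=np.load('w11.npz');c=(z['K'],z['d'],z['T'])
th=-.2187;u=np.array([np.cos(th),np.sin(th),0]);v=np.array([-np.sin(th),np.cos(th),0]);o=np.array([.6855,-.0043,0])
f=lambda p:np.round([(p-o)@u*1000,(p-o)@v*1000],2)
g=lambda x,y,h:f(onz('',x,y,h,c))
print('sil',g(451.8,194,.036),'top',g((450.3+455.05)/2,194,.0375))
print('line',g(450.2,210,.037),g(449.75,214,.037),g(449.3,218,.037))
print(robot.get_obs()['tool_pos'])
E
```

```text
sil [-61.99  32.72] top [-62.27  33.04]
line [-62.27  23.51] [-62.24  21.11] [-62.2   18.71]
[0.53241987 0.03020028 0.0411088 ]
```

View pics/s11.png

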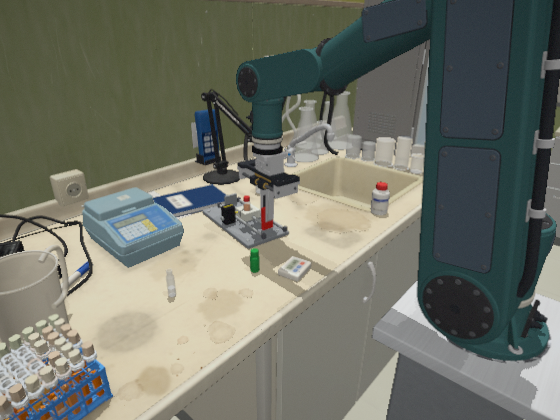

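```bash
python3 - <<'E'
from h import *
for i in range(16):
    robot.snapshot('wrist')
o=robot.get_obs();print(o['time'],o['tool_pos'],o['wrist_force'],o['width'])
robot.close_job()
E
```

```text
17.05 [0.53238338 0.03019279 0.04108789] [ 5.79515517 -0.17339254 -3.89568316] 0.010047352466749636
the job is handed in; nothing more can be done
```

The red-capped vial stands upright and fully down in the cup, and I let go of it. I then pulled the carriage out by its red tab to the reader's mark, and the gripper was still holding the tab when I handed the job in.

- **Mark:** the last wrist picture put the black line at −62.2 mm and the pointer at −62.0 to −62.3 mm along the stand. That is agreement to about 0.3 mm.
- **Correction on the way:** I first overshot the mark by about 0.8 mm and eased back.
- **Hold:** the tool moved less than 0.1 mm over 0.8 s of waiting just before hand-in. The spring pulled with about 6 N, and the job took 17 s.
- **Vial:** after release, the cap matched its predicted fully seated position in the scene camera view. In the wrist view it was about 5 pixels off. The pictures show it still upright in the cup after the pull.
- **Other objects:** the clear vial, timer, bottle and green look-alike show no sign of having moved in the last scene picture, though I checked that only by eye.
- **Top camera:** it did not agree as well. From the first picture it put the pointer about 2 mm nearer the cup's home place, and the arm later blocked its view, so I relied on the close wrist views.

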